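# Key on the measuring machine's control box

## Robot

A 6-joint arm with a two-finger parallel gripper is mounted at the origin on the work surface. World frame = base frame: x ahead of the robot, y to its left, z up, the work surface at z = 0. Lengths are in mm, angles in rad, forces in N, time in s.
With the tool pointing down it reaches from about 275 to 1000 mm from the base axis. Payload 8.4 kg.
Tool frame: the origin (TCP) lies midway between the tips of the shut fingers; the grasp point (between the pads) lies 19 mm behind it; z points along the fingers, y is the line along which they close (so a half turn about z gives the same grasp; the last joint's range is limited). The gripper opens to 85 mm and grips with 20 to 120 N. Pads are 22 mm wide; open, the fingers measure 114 mm over their backs; the gripper's body (76 mm by 85 mm) begins 54 mm behind the grasp point. The pads swing forward as they close: fully open they stand 13 mm farther back than shut.
Start: joints at [-1.105, 0.353, 1.633, -0, 1.155, -0.002], TCP at [281.826, -557.855, 231.281] pointing down, gripper open.
Joint ranges: [-2.63, 2.63], [-0.92, 2.1], [0.06, 2.66], [-1.3, 4.44], [0, 2.69], [-3.02, 3.02]. Speed limits (rad/s): [2.22, 2.22, 2.79, 3.14, 3.14, 3.14].

## Interface

Orientations are given as [roll, pitch, yaw] about the fixed x, y, z axes, in that order (R = Rz(yaw) Ry(pitch) Rx(roll)).
In Python, from rig import r, cams gives the robot as it stands. The module is installed in compiled form; this text tells all that it offers.
- The arm moves only by the tool send_rows, never from a script. Its argument "targets" is one flat list of numbers, 7 for each row, row after row: the shift along the tool's x, y, z in m, then the turn, a rotation vector about the tool's x, y, z in rad, then the opening, from -1 (shut) to 1 (fully open). In form: [tx, ty, tz, wx, wy, wz, fingers, tx, ty, tz, wx, wy, wz, fingers, ...]. A call has 1 to 12 rows; each row is the pose to reach, as a shift and turn from the pose commanded when the call began, along the tool's axes at that moment; what a row does not reach only later rows make up. A row lasts 1/12 s, in which the tool goes at most 41.7 mm and 7.16 degrees, less where a joint would pass 70% of its speed; a pose out of reach is approached as far as the arm can. A call with a gripper value outside its range is refused whole. The fingers move at their own pace and stop on an object; "grip_force" is the grip in N (left out, the last holds). Time passes only in rows, so rows that repeat a pose let the fingers close. It gives the time, the measured TCP pose, the force, the opening and the grip force at its end, in the units of the state.
- r.sense(): the state, without advancing time (a new reading comes with each control period).
- cams.grab_frame(name): name is "scene" or "top"; returns a dict with "color" (480x640x3 uint8, blue, green, red), "fx", "fy", "cx", "cy" (pixels), "xyz" and "attitude" of the camera in the world. Camera axes: x right, y down, z forward; pixel columns grow to the right and rows downward; lengths in mm; the calibration is good to about 2 mm. A picture is of the moment at which its call begins. There is no depth.
- r.sign_off(): hands the job in; it is judged then, once.
The state is a dict: "clock": time; "qpos": joint angles; "qvel": joint speeds; "joint_efforts": joint torques, N m; "eef_pos": TCP position; "tcp_rot": TCP orientation; "contact_force": force on the tool from outside, world axes, zero at the start; "wrist_torque": the same for the moment, N m; "opening": opening from 0.0 (shut) to 1.0 (fully open); "grasp_force": force on a finger pad.
Only numpy, scipy, OpenCV 4.12 (cv2) and the standard library are available. Lean on these libraries where they do the work, as an engineer would, in place of code of your own. Each camera call takes 0.05 s, during which the arm holds its last target. There are 200 camera calls.

## Task

Switch the measuring machine's stage on: take the flat-bowed steel key from its stand, push it fully home in the key switch on the sloping control box, turn it clockwise as far as it goes and leave it there. Then press the hinged pedal right down to its stop, hold it there for a moment and let it come up again. Leave the other things on the bench where they are.

Things in the scene. Friction and masses are not known exactly. Their poses are not given: they have to be found in the camera images.
- key: Steel key, 96 mm long, upright in its stand, bit down. Origin at the bit's tip, z towards the bow. Bit 16 (x) by 9 mm (y), z = 0 to 34, first 5 mm narrowed to 12.5 by 5.5; round collar 32 mm across, z = 34 to 42; neck 18 by 10 mm; bow: flat disc 48 mm across in the x-z plane, 12 mm thick in y, centred at z = 72. Grasp the bow across y. The bit fits the lock either way round (half turn about z).
- key_stand: Fixed black block 70 x 60 mm, 42 mm high, that holds the key; origin at the centre of its underside. The key's bit stands in a vertical hole with 1.5 mm of play each side, its collar on the block's top; it is drawn straight up by 35 mm to be free. A look-alike stand holds the plug gauge; the two stands may change places.
- plug_gauge: Bystander: round aluminium plug gauge 95 mm long with a 30 mm round handle, upright in the look-alike stand. Origin at its lower tip.
- lock (a joint): Angle of the lock cylinder in rad: 0 to 1.35, grows as it is turned clockwise seen from outside; stops at both ends, starts anywhere from 0 to 0.4 and stays where it is left (friction torque 0.12 N m). It is to end at the 1.35 stop.
- lock_mouth (a point): Mouth of the key slot, on the axis of the steel lock cylinder (60 mm across), flush with the box's sloping face; turns with it. z points out along the axis, 28 degrees from vertical, leaning to the robot; x is along the slot. Slot 18 (x) by 11 mm (y), chamfer 2 mm, 38 mm deep; the key is home when its collar meets the face (key origin 34 mm below the mouth). A 92 mm ring around stands 2 mm proud.
- console: The control box: a grey slab 170 mm wide (y), 140 mm along the slope and 50 mm thick, its top face sloping at 28 degrees, low side towards -x, on a fixed bracket. Origin at table height under the lock mouth, which is 105 mm above it.
- pedal (a joint): Angle of the pedal in rad: 0 is up, 0.26 is down on its stop. A spring lifts it; about 5 N on the pad starts it, 9 N takes it to the stop.
- pedal_pad (a point): Pressing point on top of the pedal plate, on its centre line, 27 mm from the free end and 108 mm from the hinge; moves with the plate. The grey ribbed plate is 135 mm long and 78 mm wide, hinged at its far (+x) end and rising towards the robot, its free end about 65 mm above the table; the pad sinks by about 28 mm to the stop.
- pedal_base: Fixed steel foot of the pedal, 160 x 100 mm, 10 mm thick; origin at the centre of its underside, hinge at x = +62 mm, z = 24 mm. Pedal and control box change sides.
- cap_part: Bystander: round open aluminium cap, 68 mm across and 32 mm high; origin under its centre.
- vee_block: Bystander: steel vee block 60 x 60 mm, 47 mm high; origin under its centre.
- block_stack: Bystander: stack of steel gauge blocks 35 x 90 mm, 40 mm high; origin under its centre.
Not all that is in view belongs to the job. What is shaped like the key but green or pink is not meant.

How it is judged (in metres and radians):
On the way, in this order (a step that is already met when the one before it is completed fails the run):
1. the key is fully home in the lock (z of key in the frame of lock_mouth below -0.029 m and x of key in the frame of lock_mouth between -0.005 and 0.005 m and y of key in the frame of lock_mouth between -0.005 and 0.005 m and angle between the z axis of key and the z axis of lock_mouth, either way round below 0.15 rad), for 0.1 s.
2. with the key home, the lock is turned clockwise to its stop (all of step 1 and value of joint lock above 1.2 rad), for 0.2 s.
3. the pedal is held down at its stop (value of joint lock above 1.2 rad and value of joint pedal above 0.235 rad), for 0.3 s.
At the end, for the whole second after the job is handed in: The key stands at rest in the lock, its tip at least 29 mm deep and within 5 mm of the slot's axis; the lock is beyond 1.2 rad (stop at 1.35); the pedal is up again (below 0.04 rad) (all of step 2 and value of joint pedal below 0.04 rad and linear speed of key below 0.02 m/s); the robot touches nothing.
It fails at once if a bystander (plug gauge, aluminium cap, vee block, gauge blocks) is moved by more than 30 mm (distance of any of plug_gauge, cap_part, vee_block, block_stack from where it was at the start of the episode above 0.03 m).
It fails at once if the pedal is pressed halfway before the lock is turned (value of joint pedal above 0.13 rad and value of joint lock below 1 rad).
It also fails if it takes over 67 s, if anything falls off the work surface, if the arm or the gripper's body presses on something with over 40 N, if the wrist force passes 120 N, or if a joint passes its speed limit or range.

## Working session

There is one attempt and no reset: what is moved stays moved. The work goes in short steps, Python scripts to look and compute and a tool call to move; the robot and the scene stay as the last step left them, time stands still between calls to the robot, and variables do not carry over. Pictures are saved under pics/ and viewed, at most 10 in all, crops included, and the job is handed in when it is done.

Besides the shell and the picture viewer there is one more tool, called after ">>>" as name(argument=value, ...) on one line, values as JSON. send_rows: Moves the arm, as the interface text tells. Its arguments: {"type":"object","properties":{"targets":{"type":"array"},"grip_force":{"type":"number"}},"required":["targets"]}

```bash
mkdir -p pics
python3 - <<'E'
from rig import r,cams
import cv2,pickle
for n in("scene","top"):
    f=cams.grab_frame(n); cv2.imwrite(f"pics/{n}0.png",f["color"]); pickle.dump(f,open(n+"0.pkl","wb"))
    print(n,{k:v for k,v in f.items() if k!="color"})
print(r.sense())
E
```

```text
scene {'fx': 561.9067885810366, 'fy': 561.9067885810366, 'cx': 327.11725631978607, 'cy': 230.9589948355178, 'xyz': array([1119.17987958, -367.96506167,  877.93294885]), 'attitude': array([-2.36129489e+00,  1.04088161e-03,  9.07467480e-01])}
top {'fx': 455.8964199042836, 'fy': 455.8964199042836, 'cx': 325.9978439657434, 'cy': 238.43874934634178, 'xyz': array([ 490.14309295,   75.7938482 , 1065.68754852]), 'attitude': array([-3.1006391 ,  0.01685688, -1.5397458 ])}
{'clock': 0.1, 'qpos': array([-1.10539360e+00,  3.53604146e-01,  1.63406025e+00,  1.97289005e-05,
        1.15519401e+00, -2.40864494e-03]), 'qvel': array([ 0.00086029,  0.00065435, -0.00188569, -0.00178406,  0.00134718,
        0.00190411]), 'joint_efforts': array([ 3.82400758e-04, -6.06357908e+01, -3.42819285e+01, -2.38499541e-05,
        3.93212627e-03, -1.30159435e-05]), 'eef_pos': array([ 281.64262957, -557.46616283,  230.62076756]), 'tcp_rot': array([-3.14032695e+00, -2.10880439e-05,  4.67803383e-01]), 'contact_force': array([ 0.49504618,  0.05330206, -0.00454858]), 'wrist_torque': array([0.04681019, 0.0428618 , 0.04370276]), 'grasp_force': 0.0, 'opening': 1.000670634664679}
```

View pics/scene0.png

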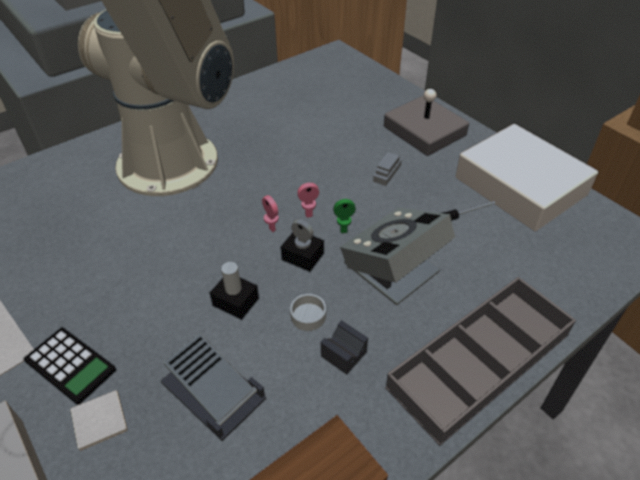

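View pics/top0.png

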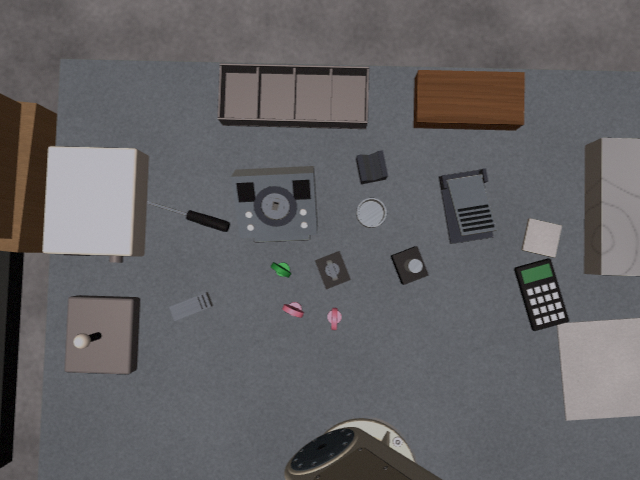

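Key-like things (scene px): grey key in a black stand (302,240); pink ones (271,210) and (308,197); green one (344,212); the plug gauge in the look-alike stand (231,280). By the description I choose the grey one, seen at (333,269) from the top. I'll check it and the lock close up.

Run:
```python
import cv2,pickle,numpy as np
t=pickle.load(open("top0.pkl","rb"))["color"];s=pickle.load(open("scene0.pkl","rb"))["color"]
def crop(im,x,y,w,h,k=8): return cv2.resize(im[y:y+h,x:x+w],(w*k,h*k),interpolation=cv2.INTER_CUBIC)
a=np.vstack([np.hstack([crop(t,310,247,48,36),crop(s,278,212,48,36)]),
 np.hstack([crop(t,250,184,48,36),crop(s,368,212,48,36)])])
cv2.imwrite("pics/c1.png",a)
```

```text
(no output)
```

View pics/c1.png

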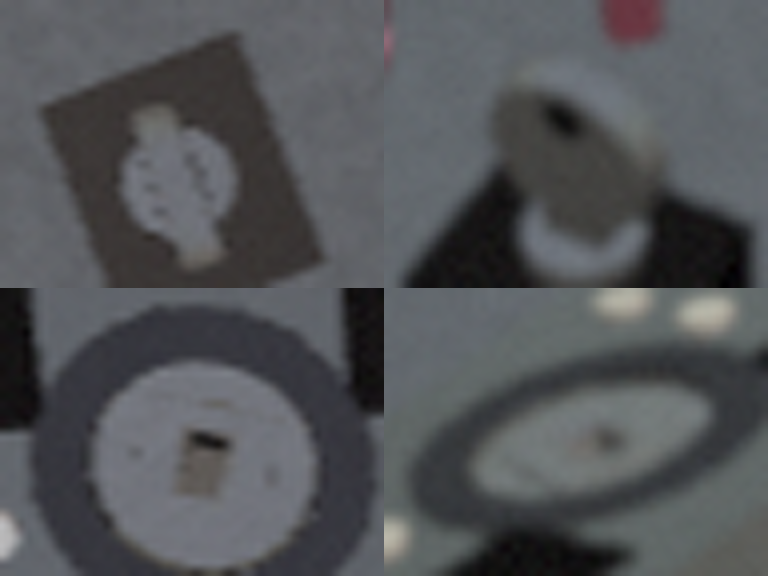

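The crop confirms a grey disc bow with a round collar in a black stand. From the top, its bow runs from (329,261) to (335.6,279). The lock centre is at (275.6,206.3), with the slot roughly along world x. Next I'll look at the console and pedal edges.

Run:
```python
import cv2,pickle,numpy as np
t=pickle.load(open("top0.pkl","rb"))["color"]
def crop(im,x,y,w,h,k): return cv2.resize(im[y:y+h,x:x+w],(w*k,h*k),interpolation=cv2.INTER_CUBIC)
a=np.hstack([crop(t,225,155,100,100,4),crop(t,425,155,100,100,4)])
cv2.imwrite("pics/c2.png",cv2.convertScaleAbs(a,alpha=1.6))
```

```text
(no output)
```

View pics/c2.png

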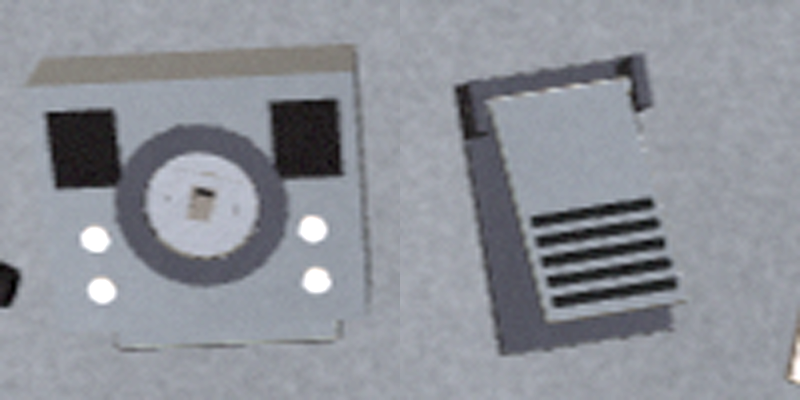

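```bash
cat > h.py <<'E'
import numpy as np,pickle,cv2
from scipy.spatial.transform import Rotation as R
def cam(n): 
    f=pickle.load(open(n,"rb")); return f
def ray(f,p):
    d=np.array([(p[0]-f["cx"])/f["fx"],(p[1]-f["cy"])/f["fy"],1]); return R.from_euler("xyz",f["attitude"]).apply(d)
def atz(f,p,z): 
    d=ray(f,p); return f["xyz"]+d*(z-f["xyz"][2])/d[2]
def atplane(f,p,o,n):
    d=ray(f,p); return f["xyz"]+d*(np.dot(o-f["xyz"],n)/np.dot(d,n))
def proj(f,X):
    c=R.from_euler("xyz",f["attitude"]).inv().apply(np.atleast_2d(X)-f["xyz"]); return np.c_[f["fx"]*c[:,0]/c[:,2]+f["cx"],f["fy"]*c[:,1]/c[:,2]+f["cy"]]
def tri(f,p,g,q):
    A=[];b=[]
    for c,u in((f,p),(g,q)):
        d=ray(c,u);d/=np.linalg.norm(d);P=np.eye(3)-np.outer(d,d);A.append(P);b.append(P@c["xyz"])
    x,res,*_=np.linalg.lstsq(np.vstack(A),np.hstack(b),rcond=None);return x,np.sqrt(res)
E
python3 - <<'E'
from h import *
np.set_printoptions(precision=2,suppress=True)
t=cam("top0.pkl");s=cam("scene0.pkl")
ang=lambda a,b:np.degrees(np.arctan2(*(b-a)[1::-1]))
c8=lambda x,y,u,v:(x+u/8-.4375,y+v/8-.4375); c4=lambda u,v:(225+u/4-.375,155+v/4-.375)
a,b=[atz(t,c8(310,247,*q),80) for q in((152,113),(205,258))]
col=atz(t,c8(310,247,180,182),50);print("bow",a,b,(a+b)/2,np.linalg.norm(a-b),ang(a,b),"collar",col)
# stand top corners z=42
C=[atz(t,c8(310,247,*q),42) for q in((38,107),(238,33),(326,260))];print("stand",C,(C[0]+C[2])/2,ang(C[0],C[1]),ang(C[1],C[2]))
print("scene collar check",tri(t,c8(310,247,180,182),s,c8(278,212,588,235) if 0 else (278+(588-384)/8,212+235/8)))
m=atz(t,c8(250,184,205,178),105);print("lock",m,"tri",tri(t,c8(250,184,205,178),s,(368+(592-384)/8-.4,212+(438-288)/8-.4)))
yaw=0
for _ in range(5):
    n=np.array([-np.sin(np.radians(28))*np.cos(yaw),-np.sin(np.radians(28))*np.sin(yaw),np.cos(np.radians(28))])
    P=[atplane(t,c4(*q),m,n) for q in((95,239),(313,228),(102,291),(316,281),(82,149),(306,138))]
    ys=[np.radians(ang(P[i+1],P[i])-90) for i in(0,2,4)]; yaw=np.mean(ys)
print("yaws",np.degrees(ys)); 
ex=np.array([np.cos(yaw)*np.cos(np.radians(28)),np.sin(yaw)*np.cos(np.radians(28)),np.sin(np.radians(28))]);ey=np.cross(n,ex)
loc=lambda p:np.array([(p-m)@ex,(p-m)@ey,(p-m)@n])
for p in P: print(loc(p))
for q in((190,142),(230,152),(175,205),(215,210),(137,164),(270,187),(150,102),(280,127)): print("slot",loc(atplane(t,c8(250,184,*q),m,n)))
print("n",n)
for z,q in((65,(148,322)),(65,(285,300)),(26,(87,97)),(26,(230,78))): print("ped",atz(t,(425+q[0]/4-.375,155+q[1]/4-.375),z))
E
```

```text
bow [482.1   86.63  80.  ] [443.54  71.15  80.  ] [462.82  78.89  80.  ] 41.55230073572915 -158.1311603681625 collar [462.96  78.59  50.  ]
stand [array([482.48, 119.06,  42.  ]), array([504.95,  63.62,  42.  ]), array([442.27,  37.14,  42.  ])] [462.37  78.1   42.  ] -67.93503050911528 -157.0943993458742
scene collar check (array([463.8 ,  79.88,  47.4 ]), array([2.22]))
lock [594.9  203.01 105.  ] tri (array([594.98, 203.13, 106.86]), array([0.64]))
yaws [4.57 4.39 4.46]
[-16.56  59.09   0.  ]
[-16.33 -57.63   0.  ]
[-47.06  59.05  -0.  ]
[-47.25 -57.05  -0.  ]
[34.38 59.61 -0.  ]
[ 34.34 -57.6   -0.  ]
slot [10.35  2.95  0.  ]
slot [ 6.99 -7.31 -0.  ]
slot [-7.25  8.71  0.  ]
slot [-9.23 -1.76 -0.  ]
slot [ 4.89 17.55 -0.  ]
slot [ -3.45 -16.96  -0.  ]
slot [22.05 12.31 -0.  ]
slot [ 13.31 -21.11  -0.  ]
n [-0.47 -0.04  0.88]
ped [ 546.86 -202.34   65.  ]
ped [ 561.15 -276.56   65.  ]
ped [ 676.68 -176.09   26.  ]
ped [ 689.87 -257.09   26.  ]
```

```bash
cat >> h.py <<'E'
def delta(st,pos,Rt):
    R0=R.from_euler("xyz",st["tcp_rot"]); t=R0.inv().apply(np.array(pos)-st["eef_pos"])/1000; w=(R0.inv()*Rt).as_rotvec()
    print("t",t.round(4),"w",w.round(4),"rows",max(np.linalg.norm(t)*1000/41.7,np.degrees(np.linalg.norm(w))/7.16).round(1))
down=lambda yaw:R.from_euler("xyz",[180,0,yaw],degrees=True)
E
python3 - <<'E'
from h import *;from rig import r
delta(r.sense(),[463,79,200],down(112)); delta(r.sense(),[463,79,200],down(202))
E
```

```text
t [ 0.4489 -0.4863  0.0312] w [-1.000e-03 -1.000e-03 -1.487e+00] rows 15.9
t [ 0.4489 -0.4863  0.0312] w [-0.0000e+00 -1.9000e-03 -3.0578e+00] rows 24.5
```

>>> send_rows(targets=[0.03,-0.032,0.002,0,0,-0.12,1,0.06,-0.065,0.004,0,0,-0.24,1,0.09,-0.097,0.006,0,0,-0.36,1,0.12,-0.13,0.008,0,0,-0.48,1,0.15,-0.162,0.01,0,0,-0.6,1,0.18,-0.195,0.012,0,0,-0.72,1,0.21,-0.227,0.015,0,0,-0.84,1,0.24,-0.26,0.017,0,0,-0.96,1,0.27,-0.292,0.019,0,0,-1.08,1,0.3,-0.325,0.021,0,0,-1.2,1,0.33,-0.357,0.023,0,0,-1.32,1,0.36,-0.39,0.025,0,0,-1.44,1])

```text
clock: 1.1
eef_pos: [418.7, -75.6, 207.7]
tcp_rot: [3.141, 0.0, 1.913]
contact_force: [1.1, -0.9, -0.9]
opening: 1.005
grasp_force: 0.0
```

Run:
```python
from h import *;from rig import r
s=r.sense();print(s["eef_pos"],s["tcp_rot"],s["qpos"]);delta(s,[463,79,200],down(202))
```

```text
[418.74282637 -75.58265013 207.65915076] [3.14138815e+00 1.26593357e-04 1.91349776e+00] [-1.82095690e-01  6.42059558e-02  2.06257474e+00 -8.35299559e-06
  1.01457155e+00 -5.24792727e-01]
t [0.1307 0.0936 0.0077] w [ 1.0000e-04  3.0000e-04 -1.6121e+00] rows 12.9
```

>>> send_rows(targets=[0.022,0.016,0.001,0,0,-0.12,1,0.044,0.031,0.002,0,0,-0.24,1,0.066,0.047,0.003,0,0,-0.36,1,0.088,0.062,0.005,0,0,-0.48,1,0.11,0.078,0.006,0,0,-0.6,1,0.12,0.085,0.007,0,0,-0.72,1,0.13,0.093,0.008,0,0,-0.84,1,0.13,0.093,0.008,0,0,-0.96,1,0.13,0.093,0.008,0,0,-1.08,1,0.13,0.093,0.008,0,0,-1.2,1,0.13,0.093,0.008,0,0,-1.32,1,0.13,0.093,0.008,0,0,-1.44,1])

```text
clock: 2.1
eef_pos: [463.3, 75.9, 199.4]
tcp_rot: [3.142, -0.001, -2.929]
contact_force: [0.8, 0.4, 0.3]
opening: 1.0
grasp_force: 0.0
```

Run:
```python
from h import *;from rig import r
s=r.sense();print(s["eef_pos"],s["tcp_rot"],s["qpos"]);delta(s,[463,79,130],down(202))
```

```text
[463.30682231  75.90825239 199.42124552] [ 3.14154112e+00 -6.65251628e-04 -2.92924356e+00] [ 1.59190520e-01  1.47268126e-01  1.98791989e+00  1.90642369e-05
  1.00707169e+00 -1.62396508e+00]
t [-0.0004  0.0031  0.0694] w [ 1.000e-04 -7.000e-04 -1.716e-01] rows 1.7
```

>>> send_rows(targets=[0,0.001,0.02,0,0,-0.09,1,0,0.001,0.045,0,0,-0.12,1,0,0.001,0.069,0,0,-0.12,1,0,0.001,0.069,0,0,-0.12,1,0,0.001,0.069,0,0,-0.12,1,0,0.001,0.069,0,0,-0.12,1])

```text
clock: 2.6
eef_pos: [463.8, 76.9, 131.5]
tcp_rot: [-3.142, 0.0, -2.816]
contact_force: [0.3, -0.7, 1.2]
opening: 1.002
grasp_force: 0.0
```

Run:
```python
from h import *;from rig import r
s=r.sense();print(s["eef_pos"],s["tcp_rot"],s["qpos"]);delta(s,[463,79,63],down(202))
```

```text
[463.84429265  76.92021444 131.52931402] [-3.14151162e+00  4.16102985e-04 -2.81557959e+00] [ 1.61154641e-01  2.45419513e-01  2.04818382e+00 -1.55330026e-05
  8.47565561e-01 -1.73564445e+00]
t [0.0002 0.0022 0.0685] w [-0.0001  0.0004 -0.058 ] rows 1.6
```

>>> send_rows(targets=[0,0.002,0.01,0,0,-0.058,1,0,0.002,0.025,0,0,-0.058,1,0,0.002,0.04,0,0,-0.058,1,0,0.002,0.053,0,0,-0.058,1,0,0.002,0.063,0,0,-0.058,1,0,0.002,0.068,0,0,-0.058,1,0,0.002,0.068,0,0,-0.058,1,0,0.002,0.068,0,0,-0.058,1])

```text
clock: 3.27
eef_pos: [463.2, 78.8, 63.3]
tcp_rot: [-3.141, 0.001, -2.757]
contact_force: [-0.3, -0.6, 0.9]
opening: 0.997
grasp_force: 0.0
```

Run:
```python
from h import *;from rig import r,cams
s=r.sense();print(s["eef_pos"],s["tcp_rot"],s["contact_force"]);delta(s,[463,79,63],down(202))
f=cams.grab_frame("scene");cv2.imwrite("pics/g1.png",cv2.resize(f["color"][140:290,220:380],(800,750))[:600])
```

```text
[463.24301494  78.79989149  63.28298938] [-3.14143300e+00  6.67254007e-04 -2.75746959e+00] [-0.25455432 -0.64070692  0.86172628]
t [0.0002 0.0003 0.0003] w [-0.0002  0.0007  0.0002] rows 0.0
```

View pics/g1.png

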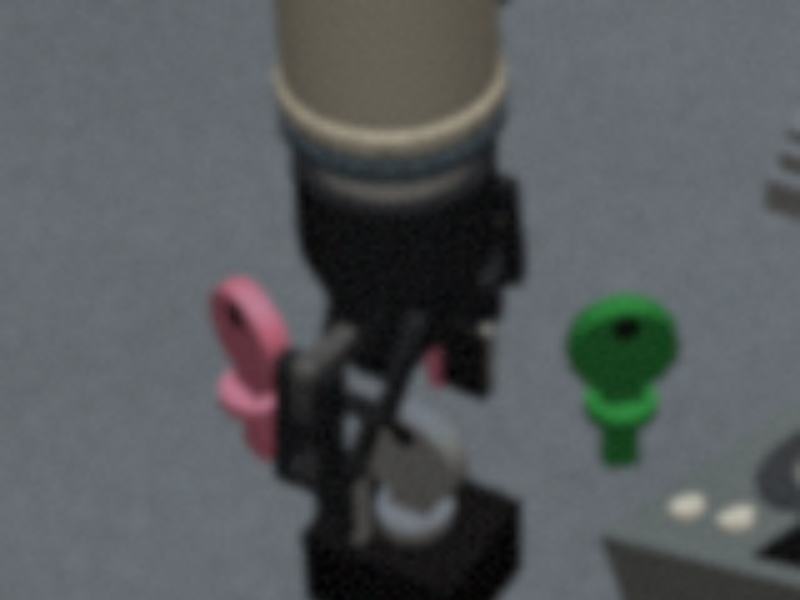

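The picture shows the open fingers straddling the steel bow (about (420,450) in the crop), with the pink and green keys clear. I'll close.

>>> send_rows(targets=[0,0,0,0,0,0,-1,0,0,0,0,0,0,-1,0,0,0,0,0,0,-1,0,0,0,0,0,0,-1,0,0,0,0,0,0,-1,0,0,0,0,0,0,-1,0,0,0,0,0,0,-1,0,0,0,0,0,0,-1,0,0,0,0,0,0,-1,0,0,0,0,0,0,-1], grip_force=70)

```text
clock: 4.15
eef_pos: [462.8, 78.7, 62.8]
tcp_rot: [-3.142, 0.0, -2.757]
contact_force: [-0.8, -0.1, 4.5]
opening: 0.131
grasp_force: 68.3
```

Run:
```python
from h import *;from rig import r
s=r.sense();print(s["eef_pos"],s["tcp_rot"],s["contact_force"],s["wrist_torque"],s["opening"]*85)
```

```text
[462.78823163  78.72532621  62.81684636] [-3.14155333e+00  5.09444263e-05 -2.75732813e+00] [-0.82792758 -0.09180058  4.4635794 ] [-0.03930803  0.12341446 -0.08159479] 11.122727285660694
```

>>> send_rows(targets=[0,0,-0.006,0,0,0,-1,0,0,-0.014,0,0,0,-1,0,0,-0.022,0,0,0,-1,0,0,-0.032,0,0,0,-1,0,0,-0.042,0,0,0,-1,0,0,-0.055,0,0,0,-1,0,0,-0.075,0,0,0,-1,0,0,-0.095,0,0,0,-1,0,0,-0.12,0,0,0,-1,0,0,-0.14,0,0,0,-1,0,0,-0.15,0,0,0,-1,0,0,-0.15,0,0,0,-1])

```text
clock: 5.15
eef_pos: [464.2, 79.0, 215.5]
tcp_rot: [-3.141, 0.005, -2.757]
contact_force: [0.5, 0.2, -0.9]
opening: 0.129
grasp_force: 68.2
```

```bash
cat >> h.py <<'E'
yawc=np.radians(4.47); a28=np.radians(28)
N=np.array([-np.sin(a28)*np.cos(yawc),-np.sin(a28)*np.sin(yawc),np.cos(a28)])
EX=np.array([np.cos(yawc)*np.cos(a28),np.sin(yawc)*np.cos(a28),np.sin(a28)]);EY=np.cross(N,EX)
M=np.array([594.9,203.0,105.])+0.5*EY
def toolR(lock):  # tool x opposite slot x, tool z=-N
    x=-(np.cos(lock)*EX-np.sin(lock)*EY); z=-N; return R.from_matrix(np.c_[x,np.cross(z,x),z])
def tcp(depth,off=(0,0)): return M+off[0]*EX+off[1]*EY+N*(54.8-depth)  # depth of the tip below the mouth
E
python3 - <<'E'
from h import *;from rig import r
s=r.sense();print(s["eef_pos"],s["tcp_rot"],s["qpos"],s["contact_force"],s["opening"]);delta(s,tcp(-50),toolR(.255)); print(tcp(-50))
E
```

```text
[464.16303355  78.97065224 215.46273816] [-3.14052701  0.00474489 -2.7573722 ] [ 1.65343331e-01  1.26267367e-01  1.97216090e+00 -1.15500931e-05
  1.03830131e+00 -1.78966508e+00] [ 0.52428753  0.1796476  -0.8730328 ] 0.12921860113215428
t [-0.1208  0.0813  0.0184] w [ 0.013 -0.49   0.55 ] rows 5.9
[545.81006627 199.6639255  197.53290773]
```

>>> send_rows(targets=[-0.015,0.01,0.002,0.002,-0.06,0.07,-1,-0.03,0.02,0.005,0.003,-0.12,0.14,-1,-0.045,0.03,0.007,0.005,-0.18,0.21,-1,-0.06,0.04,0.009,0.006,-0.245,0.275,-1,-0.075,0.05,0.011,0.008,-0.305,0.345,-1,-0.09,0.06,0.014,0.01,-0.365,0.41,-1,-0.105,0.071,0.016,0.011,-0.43,0.48,-1,-0.115,0.078,0.018,0.012,-0.47,0.53,-1,-0.12,0.081,0.018,0.013,-0.49,0.55,-1,-0.12,0.081,0.018,0.013,-0.49,0.55,-1,-0.12,0.081,0.018,0.013,-0.49,0.55,-1,-0.12,0.081,0.018,0.013,-0.49,0.55,-1])

```text
clock: 6.15
eef_pos: [543.1, 198.4, 194.1]
tcp_rot: [3.012, 0.465, 2.935]
contact_force: [0.1, 0.4, -1.3]
opening: 0.127
grasp_force: 68.3
```

Run:
```python
from h import *;from rig import r
s=r.sense();print(s["eef_pos"],s["tcp_rot"],s["qpos"],s["contact_force"],s["opening"]);delta(s,tcp(-12),toolR(.255))
```

```text
[543.11728811 198.38668281 194.08478167] [3.01166686 0.46543082 2.93490262] [ 0.44728788  0.14490358  2.11194146 -0.38702844  0.46100229 -0.6366686 ] [ 0.08894148  0.40674339 -1.270366  ] 0.12703388432755547
t [-0.0039  0.0021  0.0362] w [-0.0023 -0.0064  0.0013] rows 0.9
```

>>> send_rows(targets=[-0.002,0.001,0.006,0,-0.006,0,-1,-0.004,0.002,0.014,0,-0.006,0,-1,-0.004,0.002,0.022,0,-0.006,0,-1,-0.004,0.002,0.03,0,-0.006,0,-1,-0.004,0.002,0.036,0,-0.006,0,-1,-0.004,0.002,0.036,0,-0.006,0,-1,-0.004,0.002,0.036,0,-0.006,0,-1,-0.004,0.002,0.036,0,-0.006,0,-1])

```text
clock: 6.82
eef_pos: [564.1, 201.3, 164.8]
tcp_rot: [3.01, 0.473, 2.933]
contact_force: [0.2, -0.1, -1.2]
opening: 0.13
grasp_force: 68.3
```

Run:
```python
from h import *;from rig import r,cams
s=r.sense();print(s["eef_pos"],s["contact_force"],s["opening"]);delta(s,tcp(-12),toolR(.255))
f=cams.grab_frame("scene");pickle.dump(f,open("s1.pkl","wb"));g=cams.grab_frame("top");pickle.dump(g,open("t1.pkl","wb"))
x=cv2.resize(f["color"][190:265,355:430],(600,600),interpolation=2)
cv2.imwrite("pics/i1.png",cv2.convertScaleAbs(x,alpha=1.5))
T=np.array(s["eef_pos"]);z=R.from_euler("xyz",s["tcp_rot"]).apply([0,0,1])
for n,X in(("tip",T+54.8*z),("collar",T+20.8*z),("M",M)):print(n,(proj(f,X)[0]-[355,190])*8+3.5,proj(g,X))
```

```text
[564.08718914 201.25624302 164.75802839] [ 0.17314838 -0.13127738 -1.16107632] 0.12975574306779136
t [ 0.0007 -0.0004  0.0004] w [-0.0018  0.0012  0.0002] rows 0.0
tip [299.04287631 286.53875739] [[274.33716722 207.63479452]]
collar [260.04950607 161.88179492] [[272.70977709 213.87836422]]
M [310.57728008 331.014592  ] [[274.95789432 205.8239465 ]]
```

View pics/i1.png

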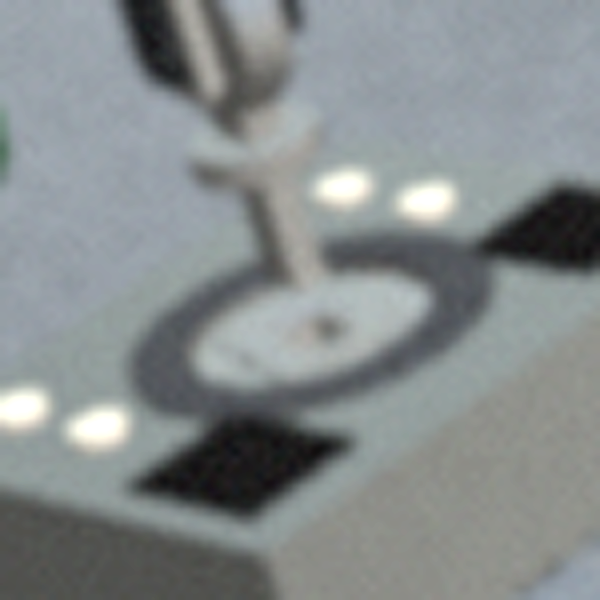

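The key hangs above the slot: its tip is at about (308,283) in the crop and the slot at (315,330), which matches the projections within about 1 mm. I'll insert it slowly.

>>> send_rows(targets=[0.0007,0,0.004,0,0,0,-1,0.0007,0,0.008,0,0,0,-1,0.0007,0,0.011,0,0,0,-1,0.0007,0,0.013,0,0,0,-1,0.0007,0,0.015,0,0,0,-1,0.0007,0,0.017,0,0,0,-1,0.0007,0,0.019,0,0,0,-1,0.0007,0,0.021,0,0,0,-1,0.0007,0,0.021,0,0,0,-1,0.0007,0,0.021,0,0,0,-1])

```text
clock: 7.75
eef_pos: [573.3, 202.1, 145.9]
tcp_rot: [3.01, 0.473, 2.933]
contact_force: [-0.2, -0.1, -2.3]
opening: 0.127
grasp_force: 68.3
```

Run:
```python
from h import *;from rig import r
s=r.sense();print(s["eef_pos"],s["contact_force"],s["wrist_torque"],s["opening"]);delta(s,tcp(9),toolR(.255));delta(s,tcp(34),toolR(.255))
```

```text
[573.33293178 202.1330427  145.85697068] [-0.23313612 -0.11025897 -2.26138279] [ 0.00403912  0.41209316 -0.00243735] 0.12746603444549898
t [ 0.0001 -0.0003  0.0004] w [-0.0018  0.0012  0.0002] rows 0.0
t [ 0.0001 -0.0003  0.0254] w [-0.0018  0.0012  0.0002] rows 0.6
```

>>> send_rows(targets=[0,0,0.003,0,0,0,-1,0,0,0.006,0,0,0,-1,0,0,0.009,0,0,0,-1,0,0,0.012,0,0,0,-1,0,0,0.015,0,0,0,-1,0,0,0.018,0,0,0,-1,0,0,0.02,0,0,0,-1,0,0,0.022,0,0,0,-1,0,0,0.022,0,0,0,-1,0,0,0.022,0,0,0,-1])

```text
clock: 8.58
eef_pos: [583.7, 202.9, 126.4]
tcp_rot: [3.01, 0.473, 2.933]
contact_force: [-1.4, 0.6, -3.2]
opening: 0.128
grasp_force: 68.3
```

Run:
```python
from h import *;from rig import r
s=r.sense();Rt=R.from_euler("xyz",s["tcp_rot"]);print(s["eef_pos"],Rt.inv().apply(s["contact_force"]),Rt.inv().apply(s["wrist_torque"]),s["opening"]);delta(s,tcp(34),toolR(.255))
```

```text
[583.67231192 202.88049973 126.39045189] [ 2.83455369 -0.01500611  2.20533078] [0.09517588 0.62120146 0.04963887] 0.12829104425202556
t [ 0.0001 -0.0003  0.0033] w [-0.0018  0.0012  0.0002] rows 0.1
```

>>> send_rows(targets=[0,0,0.001,0,0,0,-1,0,0,0.002,0,0,0,-1,0,0,0.003,0,0,0,-1,0,0,0.004,0,0,0,-1,0,0,0.004,0,0,0,-1,0,0,0.004,0,0,0,-1])

```text
clock: 9.08
eef_pos: [585.3, 203.1, 123.4]
tcp_rot: [3.01, 0.473, 2.933]
contact_force: [-9.5, 0.2, 7.4]
opening: 0.129
grasp_force: 70.1
```

Run:
```python
from h import *;from rig import r
s=r.sense();Rt=R.from_euler("xyz",s["tcp_rot"]);print(s["eef_pos"],Rt.inv().apply(s["contact_force"]),Rt.inv().apply(s["wrist_torque"]),s["opening"]);delta(s,tcp(34),toolR(.255))
```

```text
[585.28191327 203.09857704 123.42363663] [  4.9631999   -0.29051397 -11.00053385] [0.16547902 1.00245137 0.00109482] 0.12861459555335317
t [ 0.0001 -0.0004 -0.    ] w [-0.0016  0.0016  0.0002] rows 0.0
```

>>> send_rows(targets=[0.0005,0,0,0,0,0.06,-1,0.0005,0,0,0,0,0.12,-1,0.0005,0,0,0,0,0.18,-1,0.0005,0,0,0,0,0.24,-1,0.0005,0,0,0,0,0.3,-1,0.0005,0,0,0,0,0.36,-1,0.0005,0,0,0,0,0.42,-1,0.0005,0,0,0,0,0.48,-1,0.0005,0,0,0,0,0.54,-1,0.0005,0,0,0,0,0.6,-1,0.0005,0,0,0,0,0.6,-1,0.0005,0,0,0,0,0.6,-1])

```text
clock: 10.08
eef_pos: [585.4, 203.7, 123.5]
tcp_rot: [2.759, 0.315, 2.303]
contact_force: [-6.4, 1.1, 6.0]
opening: 0.132
grasp_force: 69.7
```

Run:
```python
from h import *;from rig import r
s=r.sense();Rt=R.from_euler("xyz",s["tcp_rot"]);print(s["eef_pos"],Rt.inv().apply(s["contact_force"]),Rt.inv().apply(s["wrist_torque"]),s["opening"],s["qpos"]);delta(s,tcp(34),toolR(1.35))
```

```text
[585.3718088  203.70581182 123.52301246] [ 3.04245099 -1.01369002 -8.26961483] [0.42033805 0.86583751 0.01343337] 0.13207723958884193 [ 0.42070394  0.32119677  2.09023659 -0.55412498  0.30775246  0.12205171]
t [-0.0005 -0.0009 -0.    ] w [0.0016 0.002  0.4948] rows 4.0
```

>>> send_rows(targets=[0,0,0,0,0,0.06,-1,0,0,0,0,0,0.12,-1,0,0,0,0,0,0.18,-1,0,0,0,0,0,0.24,-1,0,0,0,0,0,0.3,-1,0,0,0,0,0,0.36,-1,0,0,0,0,0,0.42,-1,0,0,0,0,0,0.46,-1,0,0,0,0,0,0.46,-1,0,0,0,0,0,0.46,-1])

```text
clock: 10.92
eef_pos: [585.5, 203.7, 123.6]
tcp_rot: [2.664, 0.121, 1.875]
contact_force: [-6.6, 0.5, 6.2]
opening: 0.132
grasp_force: 69.7
```

Run:
```python
from h import *;from rig import r,cams
s=r.sense();Rt=R.from_euler("xyz",s["tcp_rot"]);print(s["eef_pos"],Rt.inv().apply(s["contact_force"]),Rt.inv().apply(s["wrist_torque"]),s["opening"],s["qpos"]);delta(s,tcp(34),toolR(1.35))
f=cams.grab_frame("scene")
cv2.imwrite("pics/i2.png",cv2.convertScaleAbs(cv2.resize(f["color"][190:265,355:430],(600,600),interpolation=2),alpha=1.5))
```

```text
[585.46399724 203.65003316 123.58170995] [ 1.65115049 -2.47179718 -8.55216448] [0.71146503 0.5149614  0.00614228] 0.1322992859264958 [ 0.42060282  0.32117686  2.09011586 -0.5542326   0.3078491   0.58193089]
t [-0.0007 -0.0007 -0.    ] w [0.002  0.0017 0.035 ] rows 0.3
```

View pics/i2.png

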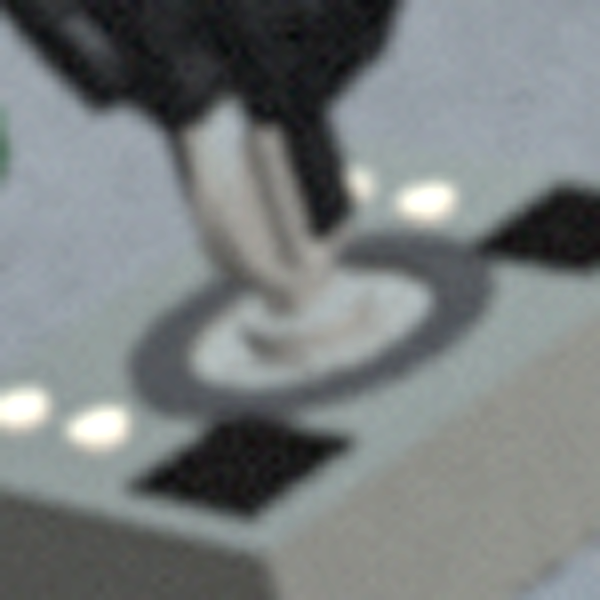

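The key's collar sits flat on the cylinder at about (310,345). I'll carry on to the stop.

>>> send_rows(targets=[0,0,0,0,0,0.02,-1,0,0,0,0,0,0.04,-1,0,0,0,0,0,0.06,-1,0,0,0,0,0,0.08,-1,0,0,0,0,0,0.08,-1])

```text
clock: 11.38
eef_pos: [585.5, 203.6, 123.6]
tcp_rot: [2.657, 0.083, 1.803]
contact_force: [-5.6, 1.8, 4.9]
opening: 0.128
grasp_force: 69.7
```

Run:
```python
from h import *;from rig import r
s=r.sense();Rt=R.from_euler("xyz",s["tcp_rot"]);print(Rt.inv().apply(s["contact_force"]),Rt.inv().apply(s["wrist_torque"]),s["opening"],s["joint_efforts"],s["qpos"]);delta(s,tcp(34),toolR(1.35))
```

```text
[ 2.59200042 -2.08821141 -6.85476444] [ 0.75978874  0.43479534 -0.01752498] 0.12805117755684842 [ -1.99260101 -46.88576102 -26.72128022  -0.91490937  -2.13959567
   0.40371959] [ 0.42056588  0.32117646  2.0901387  -0.55431755  0.30790387  0.66276534]
t [-0.0007 -0.0006 -0.    ] w [ 0.0021  0.0016 -0.0458] rows 0.4
```

>>> send_rows(targets=[0,0,0,0,0,0.02,-1,0,0,0,0,0,0.04,-1,0,0,0,0,0,0.06,-1,0,0,0,0,0,0.06,-1])

```text
clock: 11.72
eef_pos: [585.4, 203.6, 123.5]
tcp_rot: [2.654, 0.055, 1.75]
contact_force: [-6.7, 1.1, 6.0]
opening: 0.131
grasp_force: 69.7
```

Run:
```python
from h import *;from rig import r
s=r.sense();Rt=R.from_euler("xyz",s["tcp_rot"]);print(Rt.inv().apply(s["contact_force"]),Rt.inv().apply(s["wrist_torque"]),s["opening"],s["joint_efforts"][5]);delta(s,tcp(34),toolR(1.35))
```

```text
[ 1.96570632 -2.81334025 -8.38804621] [ 0.80180245  0.42538752 -0.09284325] 0.13133941950219807 0.44732222333550453
t [-0.0008 -0.0005 -0.    ] w [ 0.002   0.0016 -0.1058] rows 0.8
```

>>> send_rows(targets=[0,0,0,0,0,0.02,-1,0,0,0,0,0,0.04,-1,0,0,0,0,0,0.06,-1,0,0,0,0,0,0.06,-1])

```text
clock: 12.05
eef_pos: [585.1, 203.7, 123.4]
tcp_rot: [2.652, 0.027, 1.697]
contact_force: [-8.1, 3.0, 5.8]
opening: 0.125
grasp_force: 69.8
```

Run:
```python
from h import *;from rig import r
s=r.sense();Rt=R.from_euler("xyz",s["tcp_rot"]);print(Rt.inv().apply(s["contact_force"]),Rt.inv().apply(s["wrist_torque"]),s["opening"],s["joint_efforts"][5]);delta(s,tcp(34),toolR(1.35))
```

```text
[ 3.84503815 -4.00664626 -8.78646455] [ 1.09547388  0.5131394  -0.11485492] 0.1251078240789893 0.5009551718831062
t [-0.001  -0.0001 -0.    ] w [ 0.0018  0.0014 -0.1656] rows 1.3
```

>>> send_rows(targets=[0,0,0,0,0,0.02,-1,0,0,0,0,0,0.04,-1,0,0,0,0,0,0.05,-1,0,0,0,0,0,0.05,-1])

```text
clock: 12.38
eef_pos: [585.1, 203.8, 123.4]
tcp_rot: [2.651, 0.004, 1.655]
contact_force: [-7.6, 2.1, 6.4]
opening: 0.133
grasp_force: 70.1
```

Run:
```python
from h import *;from rig import r,cams
s=r.sense();Rt=R.from_euler("xyz",s["tcp_rot"]);print(Rt.inv().apply(s["contact_force"]),Rt.inv().apply(s["wrist_torque"]),s["opening"],s["joint_efforts"][5]);delta(s,tcp(34),toolR(1.35))
f=cams.grab_frame("scene");cv2.imwrite("pics/i3.png",cv2.convertScaleAbs(cv2.resize(f["color"][190:265,355:430],(600,600),interpolation=2),alpha=1.5))
```

```text
[ 2.69797245 -3.49742089 -9.09211942] [ 1.08648995  0.59981037 -0.62941648] 0.1325028004234171 0.8287457004189491
t [-0.001  -0.0001 -0.    ] w [ 0.002   0.0013 -0.2137] rows 1.7
```

View pics/i3.png

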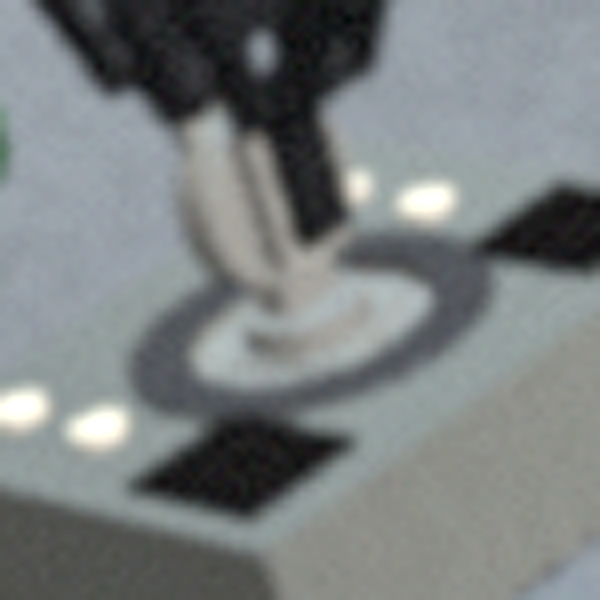

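Torque about the tool axis jumped to -0.63 N m, so the lock is on its stop. I'll relax the turn a little, open, and back out along the axis.

>>> send_rows(targets=[0,0,0,0,0,-0.03,-1,0,0,-0.0005,0,0,-0.04,-1,0,0,-0.0005,0,0,-0.04,1,0,0,-0.0005,0,0,-0.04,1,0,0,-0.0005,0,0,-0.04,1,0,0,-0.0005,0,0,-0.04,1,0,0,-0.0005,0,0,-0.04,1,0,0,-0.0005,0,0,-0.04,1,0,0,-0.0005,0,0,-0.04,1,0,0,-0.0005,0,0,-0.04,1,0,0,-0.0005,0,0,-0.04,1])

```text
clock: 13.35
eef_pos: [584.9, 203.2, 123.3]
tcp_rot: [2.652, 0.023, 1.688]
contact_force: [0.0, -0.2, 0.1]
opening: 1.001
grasp_force: 0.0
```

>>> send_rows(targets=[0,0,-0.005,0,0,0,1,0,0,-0.012,0,0,0,1,0,0,-0.022,0,0,0,1,0,0,-0.034,0,0,0,1,0,0,-0.05,0,0,0,1,0,0,-0.07,0,0,0,1,0,0,-0.09,0,0,0,1,0,0,-0.11,0,0,0,1,0,0,-0.12,0,0,0,1,0,0,-0.12,0,0,0,1])

```text
clock: 14.18
eef_pos: [528.7, 199.6, 232.1]
tcp_rot: [2.648, 0.022, 1.689]
contact_force: [0.7, 1.0, 0.4]
opening: 0.996
grasp_force: 0.0
```

Run:
```python
from h import *;from rig import r,cams
np.set_printoptions(precision=2,suppress=True)
s=r.sense();print(s["eef_pos"],s["tcp_rot"],s["qpos"],s["contact_force"],s["opening"])
f=cams.grab_frame("scene");g=cams.grab_frame("top")
t=cam("top0.pkl");P=lambda q,z:atz(t,(425+q[0]/4-.375,155+q[1]/4-.375),z)
a,b=P((148,322),65),P((285,300),65);c=(a+b)/2;u=np.array([a[1]-b[1],-(a[0]-b[0]),0]);u/=np.linalg.norm(u)
h=(P((87,97),30)+P((230,78),30))/2
print("free end",c,"dir",np.degrees(np.arctan2(u[1],u[0])),"hinge",h,"dir2",np.degrees(np.arctan2(*(h-c)[1::-1])),"len",np.linalg.norm((h-c)[:2]))
print("pad",c+u*26, "base foot px")
y=np.hstack([cv2.resize(f["color"][180:280,340:440],(400,400),interpolation=2),cv2.resize(g["color"][170:270,240:340],(400,400),interpolation=2)])
cv2.imwrite("pics/k.png",cv2.convertScaleAbs(y,alpha=1.5))
```

```text
[528.73 199.57 232.13] [2.65 0.02 1.69] [ 0.47  0.06  2.11 -0.36  0.54  0.61] [0.69 1.01 0.41] 0.9956401117037853
free end [ 554.   -239.45   65.  ] dir 10.892895324844128 hinge [ 682.53 -215.47   30.  ] dir2 10.570642781986393 len 130.74735348546972
pad [ 579.54 -234.54   65.  ] base foot px
```

View pics/k.png

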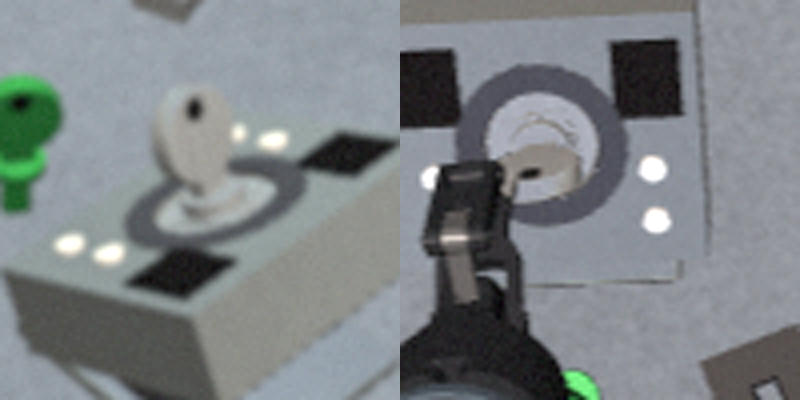

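The picture shows the key standing alone in the lock, collar on the face, at (200,190) left and (540,165) right. Now the pedal.

Run:
```python
from h import *;from rig import r
s=r.sense();delta(s,[579.5,-234.5,240],down(75))
```

```text
t [-4.367e-01 -3.000e-04 -6.000e-04] w [ 0.4887 -0.071   0.3777] rows 10.5
```

>>> send_rows(targets=[-0.035,0,0,0.04,-0.006,0.03,-1,-0.07,0,0,0.08,-0.012,0.06,-1,-0.105,0,0,0.12,-0.018,0.09,-1,-0.14,0,0,0.16,-0.024,0.12,-1,-0.175,0,0,0.2,-0.03,0.15,-1,-0.21,0,0,0.24,-0.036,0.19,-1,-0.245,0,0,0.28,-0.042,0.22,-1,-0.28,0,0,0.32,-0.048,0.25,-1,-0.315,0,0,0.36,-0.054,0.28,-1,-0.35,0,0,0.4,-0.06,0.31,-1,-0.39,0,0,0.44,-0.066,0.35,-1,-0.436,0,0,0.489,-0.071,0.378,-1])

```text
clock: 15.28
eef_pos: [578.7, -231.4, 237.6]
tcp_rot: [-3.136, 0.001, 1.306]
contact_force: [1.4, 0.3, -0.4]
opening: 0.001
grasp_force: 0.0
```

>>> send_rows(targets=[0,0,0,0,0,0,-1,0,0,0,0,0,0,-1,0,0,0,0,0,0,-1])

```text
clock: 15.53
eef_pos: [578.7, -229.6, 237.3]
tcp_rot: [-3.138, 0.0, 1.307]
contact_force: [-0.0, 0.1, 0.7]
opening: 0.002
grasp_force: 0.0
```

Run:
```python
from h import *;from rig import r
s=r.sense();print(s["eef_pos"],s["tcp_rot"],s["opening"]);delta(s,[579.5,-234.5,75],down(75))
```

```text
[ 578.67764586 -229.60134814  237.30211371] [-3.13771327e+00  2.98797823e-04  1.30744379e+00] 0.0022980357688760517
t [-0.0045  0.0027  0.1623] w [-0.0039  0.0003 -0.0016] rows 3.9
```

>>> send_rows(targets=[-0.0045,0.0025,0.02,-0.004,0,0,-1,-0.0045,0.0025,0.045,-0.004,0,0,-1,-0.0045,0.0025,0.075,-0.004,0,0,-1,-0.0045,0.0025,0.105,-0.004,0,0,-1,-0.0045,0.0025,0.13,-0.004,0,0,-1,-0.0045,0.0025,0.15,-0.004,0,0,-1,-0.0045,0.0025,0.16,-0.004,0,0,-1,-0.0045,0.0025,0.162,-0.004,0,0,-1,-0.0045,0.0025,0.162,-0.004,0,0,-1])

```text
clock: 16.28
eef_pos: [580.1, -233.8, 77.1]
tcp_rot: [3.14, 0.001, 1.309]
contact_force: [-1.0, -0.3, 0.8]
opening: 0.0
grasp_force: 0.0
```

>>> send_rows(targets=[0,0,0.003,0,0,0,-1,0,0,0.006,0,0,0,-1,0,0,0.009,0,0,0,-1,0,0,0.012,0,0,0,-1,0,0,0.015,0,0,0,-1,0,0,0.018,0,0,0,-1,0,0,0.021,0,0,0,-1,0,0,0.024,0,0,0,-1,0,0,0.024,0,0,0,-1])

```text
clock: 17.03
eef_pos: [580.1, -234.9, 53.0]
tcp_rot: [3.139, 0.001, 1.308]
contact_force: [-2.1, -0.2, 5.5]
opening: 0.001
grasp_force: 2.9
```

>>> send_rows(targets=[0,0,0.003,0,0,0,-1,0,0,0.006,0,0,0,-1,0,0,0.009,0,0,0,-1,0,0,0.012,0,0,0,-1,0,0,0.015,0,0,0,-1,0,0,0.018,0,0,0,-1,0,0,0.02,0,0,0,-1,0,0,0.022,0,0,0,-1,0,0,0.022,0,0,0,-1,0,0,0.022,0,0,0,-1])

```text
clock: 17.87
eef_pos: [579.6, -235.2, 35.1]
tcp_rot: [3.14, 0.002, 1.309]
contact_force: [-17.5, 3.7, 47.0]
opening: 0.003
grasp_force: 23.1
```

At the stop. I'll ease the force and hold.

>>> send_rows(targets=[0,0,-0.002,0,0,0,-1,0,0,-0.002,0,0,0,-1,0,0,-0.002,0,0,0,-1,0,0,-0.002,0,0,0,-1,0,0,-0.002,0,0,0,-1,0,0,-0.002,0,0,0,-1,0,0,-0.002,0,0,0,-1,0,0,-0.002,0,0,0,-1])

```text
clock: 18.53
eef_pos: [579.6, -235.1, 35.6]
tcp_rot: [3.14, 0.002, 1.308]
contact_force: [-13.2, 0.4, 30.3]
opening: -0.003
grasp_force: 14.9
```

Still firmly on the stop (30 N). I'll let it up slowly and move clear.

>>> send_rows(targets=[0,0,-0.004,0,0,0,-1,0,0,-0.008,0,0,0,-1,0,0,-0.012,0,0,0,-1,0,0,-0.017,0,0,0,-1,0,0,-0.022,0,0,0,-1,0,0,-0.028,0,0,0,-1,0,0,-0.036,0,0,0,-1,0,0,-0.05,0,0,0,-1,0,0,-0.075,0,0,0,-1,0,0,-0.1,0,0,0,-1,0,0,-0.13,0,0,0,-1,0,0,-0.13,0,0,0,-1])

```text
clock: 19.53
eef_pos: [581.9, -235.6, 168.6]
tcp_rot: [3.133, 0.002, 1.308]
contact_force: [1.1, -0.9, 0.2]
opening: -0.0
grasp_force: 0.0
```

>>> send_rows(targets=[0,0,-0.01,0,0,0,-1,0,0,-0.01,0,0,0,-1,0,0,-0.01,0,0,0,-1,0,0,-0.01,0,0,0,-1,0,0,-0.01,0,0,0,-1,0,0,-0.01,0,0,0,-1])

```text
clock: 20.03
eef_pos: [579.6, -234.3, 172.3]
tcp_rot: [3.141, 0.001, 1.308]
contact_force: [-0.0, 1.3, -0.7]
opening: 0.0
grasp_force: 0.0
```

Run:
```python
from h import *;from rig import r,cams
s=r.sense();print(s["eef_pos"],s["contact_force"])
f=cams.grab_frame("scene");g=cams.grab_frame("top")
y=np.hstack([cv2.resize(f["color"][180:480,140:460],(427,400),interpolation=2),cv2.resize(g["color"][170:270,240:340],(370,400),interpolation=2)])
cv2.imwrite("pics/end.png",cv2.convertScaleAbs(y,alpha=1.5))
```

```text
[ 579.55537444 -234.3097644   172.27188591] [-0.01037693  1.33203644 -0.65292387]
```

View pics/end.png

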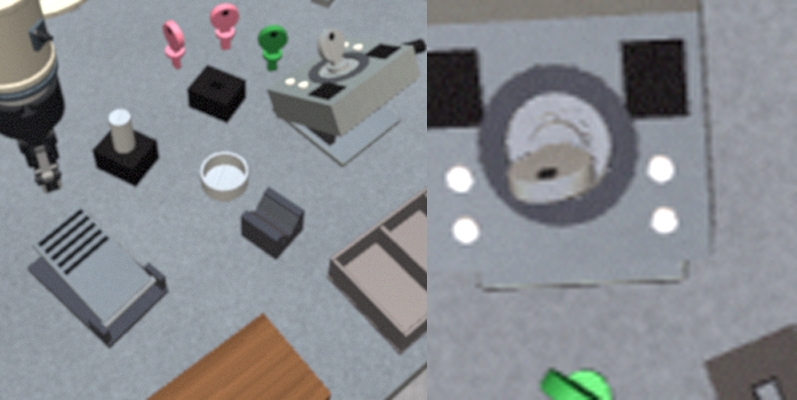

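The key (330,50) is home and turned, the pedal (95,255) is up again, the bystanders are in place and the arm is clear. Handing in.

```bash
python3 -c "
from rig import r
print(r.sign_off())"
```

```text
the job is handed in; nothing more can be done
None
```

The job is handed in at about 20 s of the 67 s allowed: the steel key is home in the lock and turned to its stop, and the pedal was pressed to its stop, held and let up again; sign-off gave no verdict.

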